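# Check a brass pattern on the sprung length gauge

## Robot

A 7-joint arm with a two-finger parallel gripper is mounted at the origin on the work surface. World frame = base frame: x ahead of the robot, y to its left, z up, the work surface at z = 0. Lengths are in mm, angles in degrees, forces in N, time in s.
With the tool pointing down it reaches from about 350 to 900 mm from the base axis. Payload 19.9 kg.
Tool frame: the origin (TCP) lies between the finger pads; the fingertips stand 25 mm ahead of it and the grasp point (between the pads) lies 6 mm ahead of it; z points along the fingers, y is the line along which they close (so a half turn about z gives the same grasp; the last joint's range is limited). The gripper opens to 85 mm and grips with 20 to 120 N. Pads are 22 mm wide; open, the fingers measure 114 mm over their backs; the gripper's body (76 mm by 85 mm) begins 54 mm behind the grasp point. The pads swing forward as they close: fully open they stand 13 mm farther back than shut.
Start: joints at [68.268, 23.915, -0.59, 92.452, 0.269, 63.638, -3.037], TCP at [207.129, -589.662, 256.26] pointing down, gripper open.
Joint ranges: [-161.28, 161.28], [-22.2, 115.67], [-73.04, 71.86], [3.21, 147.25], [-68.34, 248.33], [10.77, 114.83], [-161.83, 161.83]. Speed limits (degrees/s): [108.29, 108.29, 136.94, 136.94, 172.46, 172.46, 172.46].

## Interface

Orientations are given as [roll, pitch, yaw] about the fixed x, y, z axes, in that order (R = Rz(yaw) Ry(pitch) Rx(roll)).
In Python, from rig import sensors, vision, job, nets gives the robot as it stands.
- The arm moves only by the shell command python3 -m jog 'ROWS' [OPENING] [FORCE]. ROWS is a JSON object of lists of equal length, an entry for each row: "linear": the shift along the tool's x, y, z in cm, a list of three; "yaw": the turn about the tool's z in degrees. A call has exactly 10 rows; each row is the pose to reach, as a shift and turn from the pose commanded when the call began, along the tool's axes at that moment; what a row does not reach only later rows make up. A row lasts 1/10 s, in which the tool goes at most 50 mm and 8.59 degrees, less where a joint would pass 70% of its speed; a pose out of reach is approached as far as the arm can. A call with a gripper value outside its range is refused whole. OPENING is the opening, from -1 (shut) to 1 (fully open), set as the call begins (- or left out, the last holds). The fingers move at their own pace and stop on an object; FORCE is the grip in N (left out, the last holds). Time passes only in rows, so rows that repeat a pose let the fingers close, or fill a call up. It gives the time, the measured TCP pose, the force, the opening and the grip force at its end, in the units of the state.
- sensors.sense(): the state, without advancing time (a new reading comes with each control period).
- vision.get_image(name): name is "scene" or "top" or "wrist"; returns the picture (420x560x3 uint8, red, green, blue); there is no depth.
- vision.camera_info(name): a dict with "intrinsics" (3x3 intrinsics, pixels), "dist" ([k1, k2, p1, p2, k3] as OpenCV has them; the pictures are not rectified), "world_from_camera" (4x4, takes a point from camera to world coordinates); the wrist camera has in their place "mount" (4x4, takes a point from camera to tool coordinates, whose origin is the TCP and whose axes are the flange's). Camera axes: x right, y down, z forward; pixel columns grow to the right and rows downward; lengths in mm; the calibration is good to about 2 mm. A picture is of the moment at which its call begins: read the wrist's pose just before it. camera_info takes no time and is no camera call.
- job.close_job(): hands the job in; it is judged then, once.
Trained networks look in the newest picture that a camera, given by its name, has taken for a name from the list of things; names that differ only in an ending like _2 or _b are one class to them, and where a whole thing is asked for, a point or a joint stands for the part that bears it (a point fixed in the world has none). Each returns a list of dicts, best first, with "conf" (0 to 1); they miss things now and then, are a little off and sometimes report something else, mostly with a low value. They report only what shows in the picture. A call takes as long as a camera call.
- nets.look_for(name, camera): "xy" ([column, row] in pixels, amid what is visible of it).
- nets.regions_of(name, camera): "mask" (420x560 bool, what is visible of it) and "xy" ([column, row] in pixels, amid what is visible of it).
The state is a dict: "time": time; "joint_pos": joint angles; "qd": joint speeds; "joint_torque": joint torques, N m; "position": TCP position; "tool_rot": TCP orientation; "force": force on the tool from outside, world axes, zero at the start; "torque": the same for the moment, N m; "opening": opening from 0.0 (shut) to 1.0 (fully open); "finger_force": force on a finger pad.
Only numpy, scipy, OpenCV 4.12 (cv2) and the standard library are available. Lean on these libraries where they do the work, as an engineer would, in place of code of your own. Each camera call takes 0.05 s, during which the arm holds its last target. There are 200 camera calls.

## Task

Check the brass pattern plate on the length gauge: first press its propped-up edge down until the plate sits level on the bed. Then pull the sprung slide out by its black paddle until the pointer stands over the plate's far end (the end away from the spring barrel), hold it there for a second without overpulling, and ease it all the way back home rather than letting it snap. Do not shove the plate along, and leave the disc weight, awl, tin, hammer and brush around it where they are.

Things in the scene. Friction and masses are not known exactly. Their poses are not given: they have to be found in the camera images.
- gauge: Fixed length gauge: dark wooden bed, x -80 to 80, y -300 to 190 mm from its origin on the bench; bed top 15 mm high. Its y axis is the pull direction. Aluminium guide rail (x 30 to 70, y -100 to 170, top 27 mm high) with the slide; steel spring barrel (38 mm diameter, top 57 mm high) at x 50, y -292 to -102. The plate lies on the bed beside the rail, over a steel ejector bar along y at x -45.
- pull_slide (a joint): Travel of the sprung slide out of the barrel along the gauge's +y, m: 0 at home, stop at 0.19. The spring pulls it home with about 3 N at home and 12 N at 0.16; let go, it snaps back.
- pull_grip (a point): Point to grip in the black upright paddle on the slide; axes as the gauge's. The paddle is 12 mm thick along the pull (y), 34 mm wide (x), from 45 to 102 mm above the bench; this point is on its centre line, 85 mm above the bench. Below it is a 24 mm long carriage, 28 to 45 mm high.
- pointer_tip (a point): Tip of the thin steel pointer (4 mm wide along y) that sticks out of the carriage over the plate, 50 mm from the paddle's centre towards the gauge's -x, 32 mm above the bench. Along the pull direction it is level with the paddle's centre.
- plate: Loose brass plate 85 (x) by 120 (y) by 6 mm, 0.35 kg. Origin: centre of its underside; y along the pull, far end at y = +60 mm; z normal to its top. At the start its long edge at x = -42.5 mm, away from the rail, is propped up about 14 mm (tilt 0.17 rad) by the ejector bar under x of about -30 mm, which yields at about 7 N and stays down. Level, its top is 21 mm above the bench.
- oval: Bystander: steel disc weight, 64 mm diameter, 22 mm high with its knob, on the gauge's bed. Origin under its centre.
- awl: Bystander: awl 150 mm long with a wooden handle, lying in front of the gauge. Origin under its middle.
- tin: Bystander: flat closed tin, 70 mm diameter, 40 mm high, behind the gauge. Origin under its centre.
- hammer: Bystander: hammer 240 mm long lying at the right. Origin under its middle.
- brush: Bystander: brush 180 mm long lying at the left. Origin under its middle.

How it is judged:
By the outcome, as a careful person would: the job done as asked, in the order asked, and still so for the second after the job is handed in, with the robot touching nothing.
It also fails if it takes over 51 s, if anything falls off the work surface, if the arm or the gripper's body presses on something with over 40 N, if the wrist force passes 120 N, or if a joint passes its speed limit or range.

## Working session

There is one attempt and no reset: what is moved stays moved. The work goes in short steps, Python scripts to look and compute and a shell command to move; the robot and the scene stay as the last step left them, time stands still between calls to the robot, and variables do not carry over. Pictures are saved under pics/ and viewed, at most 10 in all, crops included, and the job is handed in when it is done.

```bash
mkdir -p pics; cat > h.py <<'E'
import numpy as np, cv2
from rig import sensors, vision, job, nets
from scipy.spatial.transform import Rotation as R
def cam(n,s=None):
    i=vision.camera_info(n);K=np.array(i["intrinsics"]);d=np.array(i["dist"])
    if "mount" in i:
        T=np.eye(4);T[:3,:3]=R.from_euler("xyz",s["tool_rot"],degrees=True).as_matrix();T[:3,3]=s["position"];T=T@np.array(i["mount"])
    else:T=np.array(i["world_from_camera"])
    return K,d,T
def ray(n,px,z,s=None):
    K,d,T=cam(n,s);p=cv2.undistortPoints(np.array([[px]],float),K,d)[0,0]
    v=T[:3,:3]@np.array([p[0],p[1],1]);o=T[:3,3];return o+v*(z-o[2])/v[2]
def proj(n,P,s=None):
    K,d,T=cam(n,s);W=np.linalg.inv(T);r,_=cv2.Rodrigues(W[:3,:3])
    return cv2.projectPoints(np.array(P,float).reshape(-1,1,3),r,W[:3,3],K,d)[0][:,0]
def save(n,f):
    im=vision.get_image(n);cv2.imwrite("pics/"+f,cv2.cvtColor(im,cv2.COLOR_RGB2BGR));return im
E
python3 - <<'E'
from h import *
s=sensors.sense();print(s["position"],s["tool_rot"],s["opening"],s["time"])
for c in("top","scene"):
    save(c,c+"0.png")
    for n in("gauge","pull_grip","pull_slide","pointer_tip","plate","oval","awl","tin","hammer","brush"):
        z={"gauge":15,"pull_grip":85,"pull_slide":85,"pointer_tip":32,"plate":21,"oval":20,"tin":40}.get(n,10)
        for r in nets.look_for(n,c)[:1]:print(c,n,np.round(r["xy"]),round(r["conf"],2),np.round(ray(c,r["xy"],z)))
E
```

```text
[ 207.01277637 -589.39141547  255.65607034] [-1.79929484e+02  4.62231462e-03  1.93551854e+01] 0.9959037295822056 0.0
top gauge [282. 215.] 0.62 [573. -32.  15.]
top pointer_tip [282. 196.] 0.43 [631. -30.  32.]
top plate [262. 217.] 0.97 [564.  30.  21.]
top oval [201. 220.] 0.7 [551. 218.  20.]
top awl [248. 254.] 0.77 [453.  70.  10.]
top tin [256. 163.] 0.57 [730.  52.  40.]
top hammer [431. 243.] 0.93 [ 495. -496.   10.]
top brush [109. 269.] 0.95 [396. 498.  10.]
scene gauge [266. 236.] 0.77 [584. -50.  15.]
scene pull_grip [276. 230.] 0.49 [630. -46.  85.]
scene pull_slide [282. 232.] 0.73 [644. -38.  85.]
scene pointer_tip [282. 233.] 0.8 [612. -14.  32.]
scene plate [286. 215.] 0.77 [558.  39.  21.]
scene oval [332. 188.] 0.75 [550. 217.  20.]
scene awl [276. 189.] 0.59 [448.  79.  10.]
scene tin [327. 252.] 0.73 [736.  45.  40.]
scene hammer [111. 295.] 0.9 [ 517. -478.   10.]
scene brush [368. 131.] 0.88 [403. 503.  10.]
```

```bash
ls -la pics
```

```text
total 636
drwxr-xr-x 2 agent agent   4096 Nov 30 09:19 .
drwxr-xr-x 3 agent agent   4096 Nov 30 09:19 ..
-rw-r--r-- 1 agent agent 385751 Nov 30 09:19 scene0.png
-rw-r--r-- 1 agent agent 251623 Nov 30 09:19 top0.png
```

```bash
python3 - <<'E'
import cv2
a=cv2.imread("pics/top0.png")[130:290,170:400];cv2.imwrite("pics/top0c.png",cv2.resize(a,None,fx=3.4,fy=3.4,interpolation=cv2.INTER_CUBIC))
a=cv2.imread("pics/scene0.png")[150:300,180:380];cv2.imwrite("pics/scene0c.png",cv2.resize(a,None,fx=4,fy=4,interpolation=cv2.INTER_CUBIC))
E
```

```text
(no output)
```

View pics/top0c.png

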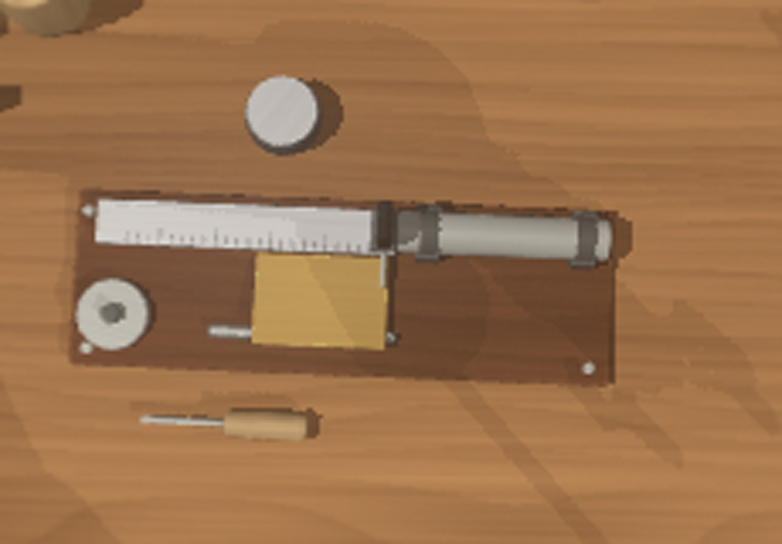

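View pics/scene0c.png

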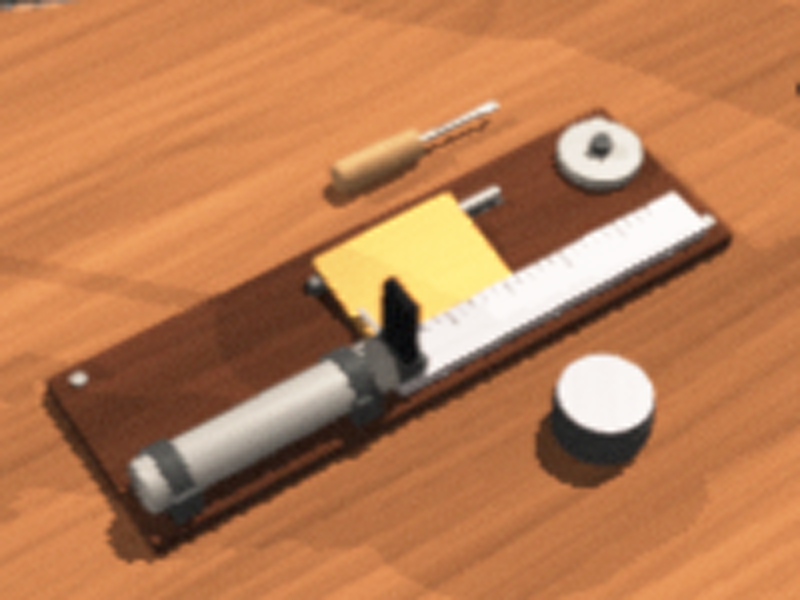

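```bash
python3 - <<'E'
from h import *
f=lambda p:(p[0]/3.4+170,p[1]/3.4+130)
B=[ray("top",f(p),15)[:2] for p in((80,190),(617,210),(613,384),(71,363))]
L=np.array([[80,190],[80,-300],[-80,-300],[-80,190]],float)
B=np.array(B);print(np.round(B))
c=B.mean(0);l=L.mean(0);H=(L-l).T@(B-c);U,S,Vt=np.linalg.svd(H);Rm=Vt.T@U.T;t=c-Rm@l
print("yaw",np.degrees(np.arctan2(Rm[1,0],Rm[0,0])),"org",t)
print(np.round(B@np.eye(2)-(L@Rm.T+t),1))
g=lambda p,z:np.round(Rm.T@(ray("top",f(p),z)[:2]-t),1)
for p,z in(((97,200),27),((96,242),27),((256,253),21),((384,258),21),((386,348),35),((252,343),35),((384,205),102),((384,235),102),((380,270),32)):print(p,g(p,z))
s=sensors.sense();print(s["time"])
for n,z in(("plate",25),("oval",15),("pull_slide",60),("tin",40),("awl",10)):
    for r in nets.regions_of(n,"top")[:1]:
        m=r["mask"].astype(np.uint8);k=max(cv2.findContours(m,0,1)[0],key=cv2.contourArea);b=cv2.boxPoints(cv2.minAreaRect(k))
        print(n,round(r["conf"],2),[np.round(Rm.T@(ray("top",q,z)[:2]-t)).tolist() for q in b])
E
```

```text
[[ 658.  246.]
 [ 650. -246.]
 [ 490. -243.]
 [ 500.  248.]]
yaw -1.0786115932171674 org [575.74672872  55.94943889]
[[-0.9  1.1]
 [-0.5 -0.7]
 [ 0.3 -0.6]
 [ 1.   0.2]]
(97, 200) [ 68.7 172.7]
(96, 242) [ 30.5 171.4]
(256, 253) [26.6 27.1]
(384, 258) [ 26.5 -89. ]
(386, 348) [-55.7 -93.7]
(252, 343) [-55.7  25.8]
(384, 205) [ 62.9 -86.8]
(384, 235) [ 37.1 -87.7]
(380, 270) [ 14.3 -85.7]
1.1
plate 0.9 [[-55.0, 28.0], [28.0, 29.0], [28.0, -92.0], [-55.0, -91.0]]
oval 0.65 [[-3.0, 194.0], [-0.0, 129.0], [-62.0, 126.0], [-64.0, 191.0]]
tin 0.91 [[183.0, 43.0], [186.0, -25.0], [117.0, -27.0], [115.0, 40.0]]
awl 0.54 [[-120.0, 124.0], [-114.0, -24.0], [-139.0, -25.0], [-145.0, 123.0]]
```

```bash
python3 -m jog '{"linear":[[1.5,-1.4,0],[4,-3.7,0],[7,-6.5,0],[10.5,-9.8,0],[14,-13,0],[17.5,-16.3,0],[21,-19.5,0],[24.5,-22.8,0],[28,-26,0],[31.5,-29.3,0]],"yaw":[0,0,0,0,0,0,0,0,0,0]}' -1 20
python3 -m jog '{"linear":[[3.5,-3.2,0],[7,-6.5,0],[10.5,-9.8,0],[13.5,-12.5,0],[16,-14.8,0],[18,-16.7,0],[19,-17.6,0],[19.4,-18,0],[19.4,-18,0],[19.4,-18,0]],"yaw":[3,6,9,12,15,18,20.4,20.4,20.4,20.4]}'
cat > w.py <<'E'
import sys
from h import *
s=sensors.sense();print(np.round(s["position"],1),np.round(s["tool_rot"],2),s["time"],np.round(s["force"],1))
im=vision.get_image("wrist");cv2.imwrite("pics/%s.png"%sys.argv[1],cv2.cvtColor(im,cv2.COLOR_RGB2BGR))
import json;json.dump({k:np.array(s[k]).tolist() for k in("position","tool_rot")},open("pics/%s.json"%sys.argv[1],"w"))
E
python3 w.py w1
```

```text
time: 2.35
position: [407.8, -207.1, 256.6]
tool_rot: [180.0, -0.0, 19.3]
force: [1.6, -0.6, -0.3]
opening: 0.002
finger_force: 0.0
time: 3.35
position: [530.3, 24.4, 256.3]
tool_rot: [180.0, 0.0, -1.0]
force: [-0.4, -0.1, 0.2]
opening: 0.001
finger_force: 0.0
[530.3  24.4 256.3] [ 1.7998e+02  1.0000e-02 -1.0400e+00] 3.35 [-0.4 -0.1  0.2]
```

View pics/w1.png

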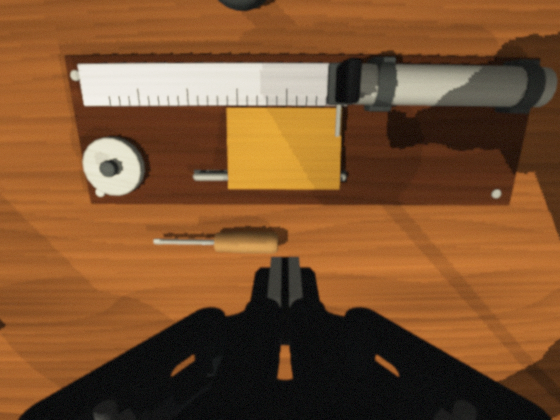

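```bash
cat > m.py <<'E'
import json,sys
from h import *
s=json.load(open("pics/w1.json"))
L=np.array([[80,190],[80,-300],[-80,-300],[-80,190]],float)
px=[(66,56),(541,58),(510,205.5),(92,205)]
B=np.array([ray("wrist",p,15,s)[:2] for p in px])
c=B.mean(0);l=L.mean(0);U,S,Vt=np.linalg.svd((L-l).T@(B-c));Rm=Vt.T@U.T;t=c-Rm@l
print("yaw",np.degrees(np.arctan2(Rm[1,0],Rm[0,0])),"org",t);print(np.round(B-(L@Rm.T+t),1))
g=lambda p,z:np.round(Rm.T@(ray("wrist",p,z,s)[:2]-t),1)
for n,p,z in(("rail",(80,65),27),("rail",(84,106),27),("plate",(226,108),21),("p",(341,107),21),("p",(340,190),35),("p",(228,190),35),("ptr",(338.5,134),32),("padtop",(336,62),102),("padtop",(359,62),102)):print(n,p,g(p,z))
E
python3 m.py; python3 - <<'E'
import cv2
a=cv2.imread("pics/w1.png")[45:215,200:400];cv2.imwrite("pics/w1c.png",cv2.resize(a,None,fx=3.5,fy=3.5,interpolation=cv2.INTER_CUBIC))
E
```

```text
yaw -1.1767040126754338 org [575.71876618  58.00198431]
[[ 0.2 -1. ]
 [-0.1  0.9]
 [ 0.2 -0.1]
 [-0.2  0.3]]
rail (80, 65) [ 70.2 168.8]
rail (84, 106) [ 30.9 171.8]
plate (226, 108) [28.  25.9]
p (341, 107) [ 29.3 -93.7]
p (340, 190) [-56.3 -95. ]
p (228, 190) [-56.5  25.8]
ptr (338.5, 134) [  2.7 -90.7]
padtop (336, 62) [ 64.2 -74.7]
padtop (359, 62) [ 64.3 -92.5]
```

View pics/w1c.png

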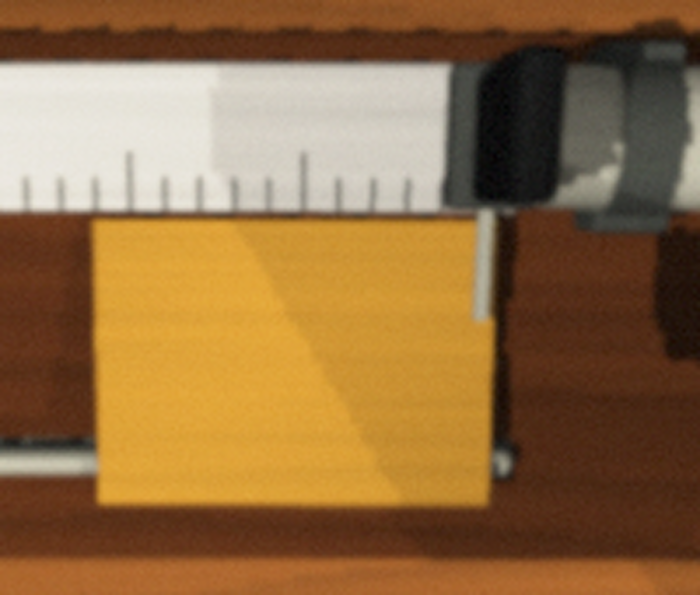

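```bash
python3 -m jog '{"linear":[[-0.1,0,1.5],[-0.1,0,4],[-0.1,0,7],[-0.1,0,10],[-0.1,0,13],[-0.1,0,15.5],[-0.1,0,17.5],[-0.1,0,18.6],[-0.1,0,19],[-0.1,0,19]],"yaw":[0,0,0,0,0,0,0,0,0,0]}'
python3 -m jog '{"linear":[[0,0,0.2],[0,0,0.4],[0,0,0.6],[0,0,0.8],[0,0,1.0],[0,0,1.2],[0,0,1.4],[0,0,1.6],[0,0,1.8],[0,0,1.9]],"yaw":[0,0,0,0,0,0,0,0,0,0]}'
```

```text
time: 4.4
position: [529.7, 25.0, 66.5]
tool_rot: [180.0, 0.0, -1.1]
force: [-1.1, 0.7, 1.0]
opening: 0.002
finger_force: 0.0
time: 5.4
position: [529.4, 25.4, 47.0]
tool_rot: [-180.0, 0.0, -1.0]
force: [-2.5, 0.0, 4.6]
opening: -0.002
finger_force: 2.1
```

```bash
python3 -m jog '{"linear":[[0,0,0.05],[0,0,0.1],[0,0,0.15],[0,0,0.2],[0,0,0.25],[0,0,0.25],[0,0,0.25],[0,0,0.25],[0,0,0.25],[0,0,0.25]],"yaw":[0,0,0,0,0,0,0,0,0,0]}'
```

```text
time: 6.4
position: [529.6, 25.4, 46.0]
tool_rot: [180.0, -0.0, -1.0]
force: [-13.6, -0.5, 33.5]
opening: 0.005
finger_force: 16.9
```

```bash
python3 -m jog '{"linear":[[0,0,-0.1],[0,0,-0.3],[0,0,-0.8],[0,0,-2],[0,0,-4.5],[0,0,-8],[0,0,-12],[0,0,-15],[0,0,-16],[0,0,-16]],"yaw":[0,0,0,0,0,0,0,0,0,0]}'
python3 w.py w2; python3 - <<'E'
import cv2
a=cv2.imread("pics/w2.png")[0:300,100:460];cv2.imwrite("pics/w2c.png",cv2.resize(a,None,fx=2,fy=2,interpolation=cv2.INTER_CUBIC))
E
```

```text
time: 7.4
position: [530.2, 25.3, 206.6]
tool_rot: [180.0, -0.2, -1.0]
force: [-0.0, 0.3, -0.4]
opening: 0.006
finger_force: 0.0
[530.2  25.3 206.6] [ 1.7999e+02 -1.7000e-01 -1.0500e+00] 7.4 [-0.   0.3 -0.4]
```

View pics/w2c.png

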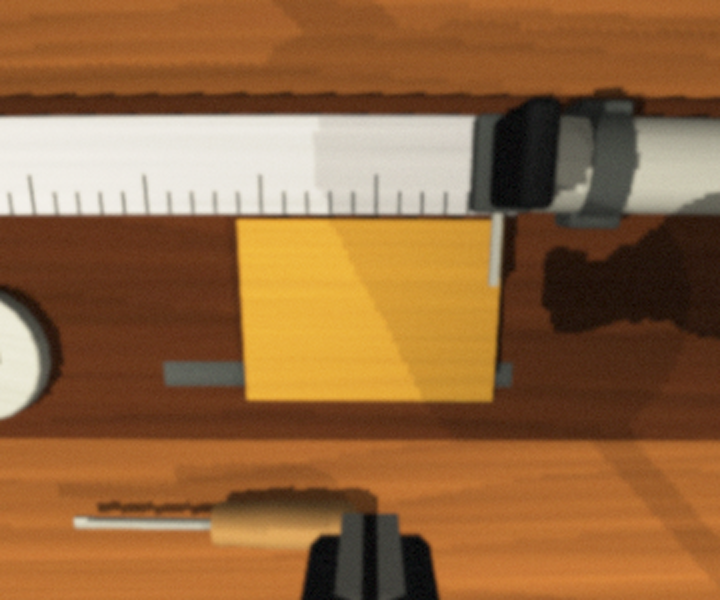

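```bash
python3 - <<'E'
import json
from h import *
s=json.load(open("pics/w2.json"));a=np.radians(-1.13);Rm=np.array([[np.cos(a),-np.sin(a)],[np.sin(a),np.cos(a)]]);t=np.array([575.7,57])
g=lambda p,z:np.round(Rm.T@(ray("wrist",(p[0]/2+100,p[1]/2),z,s)[:2]-t),1)
for n,p,z in(("pl",(236,219),21),("pl",(502,219),21),("pl",(493,402),21),("pl",(246,402),21),("ptrtip",(495,286),32),("ptr",(498,219),32),("pad",(496,204),102),("pad",(526,204),102),("padfar",(555,100),102)):print(n,p,g(p,z))
E
```

```text
pl (236, 219) [28.4 26.5]
pl (502, 219) [ 28.5 -92.7]
pl (493, 402) [-57.3 -93.7]
pl (246, 402) [-57.4  26.9]
ptrtip (495, 286) [  0.1 -89.2]
ptr (498, 219) [ 28.7 -88.9]
pad (496, 204) [ 35.1 -74.7]
pad (526, 204) [ 35.2 -84.6]
padfar (555, 100) [ 66.5 -91.5]
```

```bash
python3 -m jog '{"linear":[[0.8,0.5,0],[2.2,1.3,0],[4,2.4,0],[5.8,3.5,0],[7.5,4.5,0],[8.8,5.2,0],[9.4,5.6,0],[9.5,5.66,0],[9.5,5.66,0],[9.5,5.66,0]],"yaw":[0,0,0,0,0,0,0,0,0,0]}' 0 80
python3 -m jog '{"linear":[[0,0,0.8],[0,0,2.2],[0,0,4],[0,0,6],[0,0,8],[0,0,9.6],[0,0,10.7],[0,0,11.2],[0,0,11.3],[0,0,11.3]],"yaw":[0,0,0,0,0,0,0,0,0,0]}'
python3 w.py w3
```

```text
time: 8.45
position: [623.1, -32.6, 204.6]
tool_rot: [-180.0, 0.0, -1.0]
force: [-0.0, 0.0, -0.2]
opening: 0.498
finger_force: 0.0
time: 9.45
position: [623.8, -33.0, 92.2]
tool_rot: [-180.0, -0.0, -1.0]
force: [-0.4, -0.9, 0.9]
opening: 0.498
finger_force: 0.0
[623.8 -33.   92.2] [-1.80e+02 -4.00e-02 -1.05e+00] 9.45 [-0.4 -0.9  0.9]
```

View pics/w3.png

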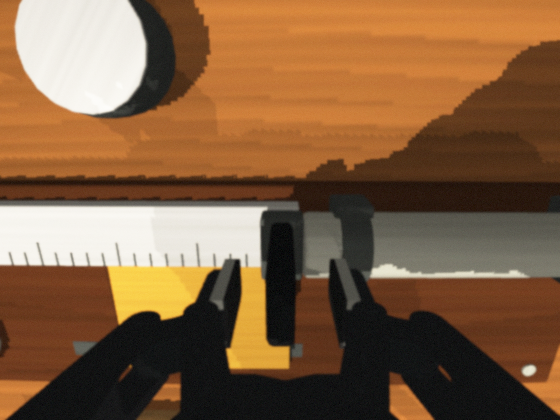

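```bash
python3 -m jog '{"linear":[[0,0,0],[0,0,0],[0,0,0],[0,0,0],[0,0,0],[0,0,0],[0,0,0],[0,0,0],[0,0,0],[0,0,0]],"yaw":[0,0,0,0,0,0,0,0,0,0]}' -1 80
python3 w.py w4
```

```text
time: 10.5
position: [623.9, -31.3, 92.5]
tool_rot: [-179.9, -0.1, -1.0]
force: [-2.2, 8.2, 5.0]
opening: 0.13
finger_force: 78.6
[623.9 -31.3  92.5] [-1.799e+02 -5.000e-02 -9.800e-01] 10.5 [-2.2  8.2  5. ]
```

```bash
python3 -m jog '{"linear":[[0,-0.2,0],[0,-0.7,0],[0,-1.4,0],[0,-2.2,0],[0,-3.0,0],[0,-3.8,0],[0,-4.6,0],[0,-5.3,0],[0,-5.8,0],[0,-6.0,0]],"yaw":[0,0,0,0,0,0,0,0,0,0]}'
python3 -m jog '{"linear":[[0,-0.4,0],[0,-1.0,0],[0,-1.8,0],[0,-2.6,0],[0,-3.4,0],[0,-4.2,0],[0,-4.8,0],[0,-5.2,0],[0,-5.4,0],[0,-5.4,0]],"yaw":[0,0,0,0,0,0,0,0,0,0]}'
python3 w.py w5
python3 - <<'E'
from h import *
im=save("top","top5.png");sc=save("scene","scene5.png")
print(np.round(proj("top",[[575,83,25]])),np.round(proj("scene",[[575,83,25]])))
w=cv2.imread("pics/w5.png")
a=cv2.resize(w[200:420,150:400],(500,440),interpolation=cv2.INTER_CUBIC)
u,v=proj("scene",[[575,83,25]])[0].astype(int);b=cv2.resize(cv2.cvtColor(sc,4)[v-37:v+37,u-25:u+25],(300,440),interpolation=cv2.INTER_CUBIC)
cv2.imwrite("pics/c5.png",np.hstack([a,b]))
E
```

```text
time: 11.55
position: [625.1, 26.2, 92.5]
tool_rot: [179.9, -0.1, -1.1]
force: [-1.2, -6.3, 6.7]
opening: 0.126
finger_force: 78.9
time: 12.55
position: [626.3, 79.5, 92.5]
tool_rot: [179.9, -0.1, -1.1]
force: [-0.7, -9.0, 7.8]
opening: 0.131
finger_force: 79.1
[626.3  79.5  92.5] [ 1.799e+02 -7.000e-02 -1.120e+00] 12.55 [-0.7 -9.   7.8]
[[245. 213.]] [[302. 211.]]
```

View pics/c5.png

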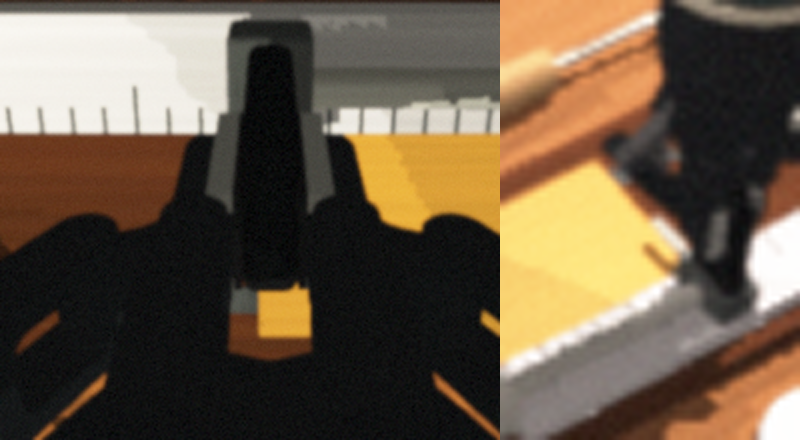

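```bash
python3 - <<'E'
import json
from h import *
s=json.load(open("pics/w5.json"));a=np.radians(-1.13);Rm=np.array([[np.cos(a),-np.sin(a)],[np.sin(a),np.cos(a)]]);t=np.array([575.7,57])
G=lambda P:np.round(Rm.T@(P[:2]-t),1)
print("tcp",G(np.array(s["position"])))
for p in((258,300),(258,335)):print("edge",G(ray("wrist",(150+p[0]/2,200+p[1]/2),21,s)))
c=lambda p:(277+(p[0]-500)/6,174+p[1]*74/440)
for n,p,z in(("edge",(602,165),21),("edge",(640,210),21),("ptrtip",(655,222),32),("ptr",(685,250),32),("edge",(676,262),21)):print(n,G(ray("scene",c(p),z)))
im=cv2.imread("pics/scene5.png")[185:235,270:325];cv2.imwrite("pics/s5.png",cv2.resize(im,None,fx=12,fy=12,interpolation=cv2.INTER_CUBIC))
E
```

```text
tcp [50.1 23.5]
edge [-40.2  26.7]
edge [-56.4  26.8]
edge [-46.3  30.9]
edge [-11.7  29.3]
ptrtip [ 5.9 24.9]
ptr [28.1 26.5]
edge [24.9 24.4]
```

View pics/s5.png

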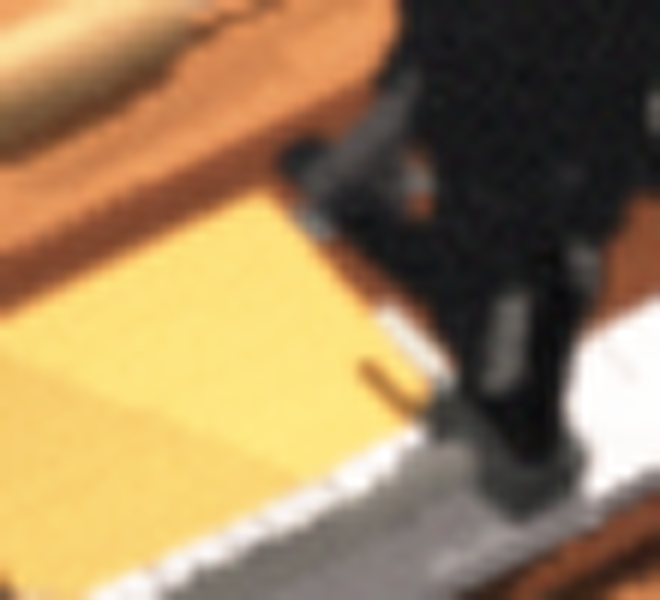

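```bash
python3 - <<'E'
from h import *
a=np.radians(-1.13);Rm=np.array([[np.cos(a),-np.sin(a)],[np.sin(a),np.cos(a)]]);t=np.array([575.7,57])
f=lambda p,z:np.round(Rm.T@(ray("scene",(270+(p[0]-5.5)/12,185+(p[1]-5.5)/12),z)[:2]-t),1)
for p in((272,193),(330,253),(370,295)):print("edge",f(p,21))
for p in((384,316),(410,343),(440,376)):print("ptr",f(p,32))
W=lambda x,y,z:np.r_[Rm@[x,y]+t,z]
for P in([-57,29,21],[28,29,21],[0,24,32],[0,26,32],[0,28,32],[25,26,32]):print(P,np.round((proj("scene",[W(*P)])[0]-[270,185])*12+5.5))
E
```

```text
edge [-52.9  29. ]
edge [-28.8  29.6]
edge [-12.3  29.9]
ptr [ 2.4 22.8]
ptr [12.7 23.1]
ptr [25.1 23. ]
[-57, 29, 21] [263. 183.]
[28, 29, 21] [464. 403.]
[0, 24, 32] [382. 308.]
[0, 26, 32] [389. 304.]
[0, 28, 32] [396. 301.]
[25, 26, 32] [450. 371.]
```

```bash
python3 -m jog '{"linear":[[0,-0.1,0],[0,-0.2,0],[0,-0.3,0],[0,-0.4,0],[0,-0.45,0],[0,-0.48,0],[0,-0.48,0],[0,-0.48,0],[0,-0.48,0],[0,-0.48,0]],"yaw":[0,0,0,0,0,0,0,0,0,0]}'
python3 w.py w6
python3 - <<'E'
from h import *
import json
s=json.load(open("pics/w6.json"))
sc=cv2.cvtColor(save("scene","scene6.png"),4)
tp=cv2.cvtColor(save("top","top6.png"),4)
a=cv2.resize(sc[185:235,270:325],None,fx=8,fy=8,interpolation=cv2.INTER_CUBIC)
b=cv2.resize(tp[195:245,225:267],None,fx=8,fy=8,interpolation=cv2.INTER_CUBIC)
cv2.imwrite("pics/c6.png",np.hstack([a,b]))
E
```

```text
time: 13.7
position: [626.4, 83.8, 92.5]
tool_rot: [179.9, -0.1, -1.1]
force: [-0.7, -8.9, 7.4]
opening: 0.125
finger_force: 79.1
[626.4  83.8  92.5] [ 1.7989e+02 -6.0000e-02 -1.1500e+00] 13.7 [-0.7 -8.9  7.4]
```

View pics/c6.png

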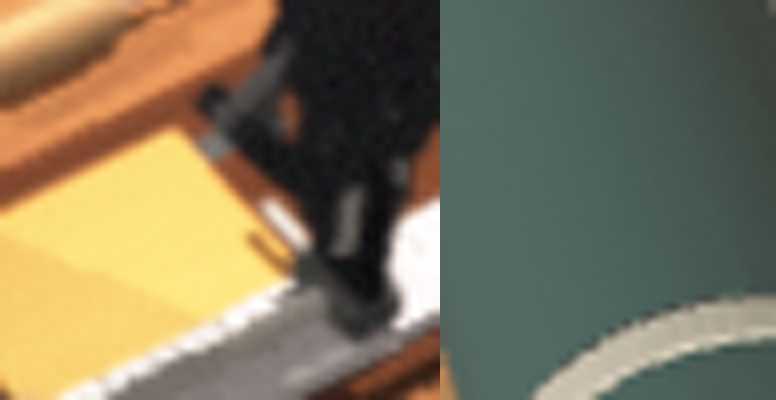

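```bash
python3 - <<'E'
from h import *
a=np.radians(-1.13);Rm=np.array([[np.cos(a),-np.sin(a)],[np.sin(a),np.cos(a)]]);t=np.array([575.7,57])
f=lambda p,z:np.round(Rm.T@(ray("scene",(270+(p[0]-3.5)/8,185+(p[1]-3.5)/8),z)[:2]-t),1)
for p in((182,129),(220,170),(250,202)):print("edge",f(p,21))
for p in((268,209),(285,228),(302,244)):print("ptr",f(p,32))
# along-row brightness across the pointer and edge, sub-pixel
im=cv2.imread("pics/scene6.png");
for r in range(203,219):print(r,[tuple(int(v) for v in im[r,c]) [0] for c in range(292,314)])
E
```

```text
edge [-52.5  29.1]
edge [-28.2  29.2]
edge [-9.4 29.4]
ptr [ 4.2 26.9]
ptr [14.9 26.8]
ptr [24.3 27.5]
203 [123, 118, 105, 106, 116, 111, 93, 57, 30, 28, 24, 20, 27, 27, 30, 25, 28, 27, 34, 31, 22, 25]
204 [124, 123, 116, 109, 108, 97, 75, 48, 38, 24, 28, 21, 26, 25, 27, 26, 24, 24, 29, 27, 27, 23]
205 [123, 123, 126, 115, 87, 61, 56, 52, 44, 36, 27, 19, 26, 25, 28, 25, 20, 25, 25, 26, 19, 29]
206 [126, 125, 122, 121, 94, 62, 53, 49, 50, 47, 37, 29, 28, 29, 22, 27, 28, 23, 25, 29, 24, 27]
207 [123, 124, 126, 125, 115, 90, 63, 50, 46, 47, 44, 32, 25, 28, 27, 25, 29, 23, 24, 27, 28, 31]
208 [124, 126, 125, 123, 125, 113, 83, 59, 48, 48, 44, 48, 42, 30, 26, 25, 28, 23, 25, 27, 34, 44]
209 [124, 126, 125, 124, 128, 120, 110, 81, 56, 52, 62, 82, 74, 51, 35, 31, 25, 27, 20, 26, 43, 70]
210 [128, 127, 128, 126, 126, 124, 122, 111, 81, 65, 102, 154, 149, 84, 50, 36, 32, 28, 25, 27, 56, 88]
211 [128, 128, 126, 129, 126, 128, 125, 124, 112, 89, 101, 175, 208, 159, 86, 41, 29, 30, 24, 36, 59, 93]
212 [127, 126, 127, 125, 128, 127, 128, 129, 127, 109, 95, 130, 200, 212, 157, 78, 36, 27, 27, 34, 59, 92]
213 [125, 127, 127, 127, 131, 128, 130, 125, 119, 114, 101, 95, 134, 201, 209, 151, 66, 34, 28, 33, 66, 93]
214 [128, 127, 129, 130, 127, 125, 131, 124, 107, 78, 83, 98, 91, 135, 199, 199, 112, 42, 29, 40, 66, 92]
215 [125, 132, 128, 128, 130, 129, 125, 126, 110, 77, 64, 88, 103, 91, 137, 171, 130, 47, 26, 51, 80, 83]
216 [129, 129, 127, 126, 127, 131, 127, 130, 128, 109, 76, 68, 87, 97, 86, 104, 85, 44, 32, 58, 76, 69]
217 [127, 127, 128, 132, 130, 130, 132, 130, 133, 125, 107, 77, 64, 71, 73, 64, 59, 50, 35, 25, 30, 23]
218 [128, 132, 129, 131, 131, 129, 131, 133, 132, 129, 123, 107, 79, 66, 64, 58, 57, 53, 47, 29, 23, 21]
```

```bash
python3 - <<'E'
from h import *
a=np.radians(-1.13);Rm=np.array([[np.cos(a),-np.sin(a)],[np.sin(a),np.cos(a)]]);t=np.array([575.7,57])
f=lambda p,z:np.round(Rm.T@(ray("scene",p,z)[:2]-t),1)
for p in((297.1,207),(297.8,208),(298.75,209),(299.75,210)):print("edge",f(p,21))
for p in((303.9,211),(304.7,212),(305.6,213),(306.5,214)):print("ptr",f(p,32))
E
```

```text
edge [-24.3  26.6]
edge [-20.   26.1]
edge [-15.3  26.1]
edge [-10.5  26.4]
ptr [ 6.5 28.3]
ptr [10.9 28. ]
ptr [15.4 27.9]
ptr [19.8 27.9]
```

```bash
python3 - <<'E'
import json
from h import *
a=np.radians(-1.13);Rm=np.array([[np.cos(a),-np.sin(a)],[np.sin(a),np.cos(a)]]);t=np.array([575.7,57])
def show(n,rows,c0,c1):
    im=cv2.imread("pics/%s.png"%n)
    for r in rows:print(n,r,[(int(v[0]),int(v[2])) for v in im[r,c0:c1]])
show("w2",(116,130,136),214,224);show("w2",(118,126,134),340,353);show("w6",(345,355,362),268,284)
E
```

```text
w2 116 [(25, 95), (25, 91), (25, 93), (26, 112), (39, 165), (53, 213), (58, 231), (62, 235), (60, 234), (65, 236)]
w2 130 [(25, 100), (26, 97), (26, 94), (28, 98), (30, 129), (46, 188), (60, 227), (61, 236), (62, 237), (65, 238)]
w2 136 [(29, 100), (26, 92), (23, 91), (22, 89), (23, 104), (42, 160), (54, 213), (62, 234), (62, 236), (63, 237)]
w2 118 [(52, 209), (52, 207), (49, 206), (51, 204), (69, 197), (97, 176), (138, 177), (155, 181), (156, 178), (147, 173), (112, 143), (67, 98), (21, 53)]
w2 126 [(48, 205), (54, 208), (52, 207), (57, 203), (81, 192), (119, 173), (149, 173), (159, 182), (158, 182), (134, 162), (85, 117), (34, 71), (16, 46)]
w2 134 [(52, 210), (52, 210), (52, 208), (66, 200), (95, 183), (132, 173), (154, 179), (158, 179), (149, 174), (115, 148), (61, 95), (29, 59), (13, 37)]
w6 345 [(67, 75), (71, 76), (75, 78), (77, 82), (78, 83), (72, 78), (65, 71), (60, 65), (52, 57), (46, 49), (46, 48), (43, 47), (42, 46), (40, 42), (35, 39), (39, 47)]
w6 355 [(76, 86), (74, 88), (72, 84), (71, 82), (74, 86), (71, 84), (73, 84), (70, 83), (72, 81), (67, 79), (68, 78), (68, 80), (66, 78), (67, 77), (64, 73), (63, 80)]
w6 362 [(28, 103), (29, 107), (23, 101), (26, 106), (33, 106), (29, 106), (22, 100), (29, 104), (31, 106), (26, 101), (30, 105), (28, 103), (29, 106), (26, 101), (31, 106), (28, 105)]
```

```bash
python3 - <<'E'
import json
from h import *
a=np.radians(-1.13);Rm=np.array([[np.cos(a),-np.sin(a)],[np.sin(a),np.cos(a)]]);t=np.array([575.7,57])
s=json.load(open("pics/w2.json"));g=lambda p,z:np.round(Rm.T@(ray("wrist",p,z,s)[:2]-t),2)
for p in((218,116),(218.62,130),(219.1,136)):print("edge",g(p,21))
for p in((347.7,118),(347.1,126),(346.75,134)):print("ptr",g(p,32))
im=cv2.imread("pics/w6.png")
for r in(347,352,358,364):print(r,[(int(v[0]),int(v[2])) for v in im[r,280:300]])
E
```

```text
edge [22.76 26.86]
edge [10.39 27.03]
edge [ 5.   26.91]
ptr [ 21.62 -88.15]
ptr [ 14.82 -88.02]
ptr [  7.93 -88.11]
347 [(69, 74), (66, 71), (68, 74), (67, 73), (64, 110), (60, 166), (58, 206), (60, 225), (56, 225), (55, 224), (57, 226), (58, 226), (57, 225), (56, 225), (60, 227), (58, 227), (58, 227), (57, 227), (62, 227), (60, 227)]
352 [(75, 79), (68, 74), (69, 76), (70, 80), (62, 110), (59, 168), (60, 212), (56, 225), (59, 228), (59, 228), (56, 227), (56, 227), (61, 229), (59, 228), (58, 227), (61, 228), (56, 228), (61, 229), (60, 228), (57, 228)]
358 [(29, 93), (31, 95), (27, 87), (22, 89), (33, 121), (46, 175), (51, 212), (55, 226), (56, 227), (56, 228), (55, 227), (59, 228), (60, 229), (59, 228), (61, 228), (57, 228), (59, 228), (58, 227), (55, 226), (56, 228)]
364 [(29, 103), (28, 103), (28, 105), (31, 109), (36, 134), (44, 181), (55, 215), (54, 225), (58, 227), (56, 228), (59, 229), (61, 229), (55, 226), (60, 229), (60, 229), (62, 228), (59, 228), (56, 229), (62, 229), (57, 228)]
```

```bash
python3 -m jog '{"linear":[[0,0,0],[0,0,0],[0,0,0],[0,0,0],[0,0,0],[0,0,0],[0,0,0],[0,0,0],[0,0,0],[0,0,0]],"yaw":[0,0,0,0,0,0,0,0,0,0]}'
python3 -m jog '{"linear":[[0,0,0],[0,0,0],[0,0,0],[0,0,0],[0,0,0],[0,0.1,0],[0,0.3,0],[0,0.6,0],[0,1.0,0],[0,1.5,0]],"yaw":[0,0,0,0,0,0,0,0,0,0]}'
python3 -m jog '{"linear":[[0,0.5,0],[0,1,0],[0,1.5,0],[0,2,0],[0,2.5,0],[0,3,0],[0,3.5,0],[0,4,0],[0,4.5,0],[0,5,0]],"yaw":[0,0,0,0,0,0,0,0,0,0]}'
python3 -m jog '{"linear":[[0,0.5,0],[0,1,0],[0,1.5,0],[0,1.9,0],[0,2.3,0],[0,2.7,0],[0,3.1,0],[0,3.4,0],[0,3.7,0],[0,4,0]],"yaw":[0,0,0,0,0,0,0,0,0,0]}'
python3 -m jog '{"linear":[[0,0.2,0],[0,0.4,0],[0,0.6,0],[0,0.8,0],[0,1.0,0],[0,1.2,0],[0,1.3,0],[0,1.38,0],[0,1.38,0],[0,1.38,0]],"yaw":[0,0,0,0,0,0,0,0,0,0]}'
```

```text
time: 14.85
position: [626.4, 83.8, 92.5]
tool_rot: [179.9, -0.1, -1.1]
force: [0.0, -9.8, 7.4]
opening: 0.127
finger_force: 79.1
time: 15.85
position: [626.0, 69.0, 92.5]
tool_rot: [179.9, -0.1, -1.1]
force: [-0.2, -8.3, 6.4]
opening: 0.131
finger_force: 79.0
time: 16.85
position: [625.0, 19.3, 92.5]
tool_rot: [179.9, -0.1, -1.1]
force: [-1.8, -4.3, 6.9]
opening: 0.13
finger_force: 79.0
time: 17.85
position: [624.1, -20.2, 92.5]
tool_rot: [179.9, -0.0, -1.1]
force: [-2.2, -3.2, 6.9]
opening: 0.132
finger_force: 79.0
time: 18.85
position: [623.9, -31.3, 92.5]
tool_rot: [-179.9, -0.1, -1.0]
force: [-1.9, 7.5, 6.3]
opening: 0.134
finger_force: 79.1
```

Home again with the same contact force as at the start. Release to half-open, then retreat upward.

```bash
python3 -m jog '{"linear":[[0,-0.1,0],[0,-0.17,0],[0,-0.17,0],[0,-0.17,0],[0,-0.17,0],[0,-0.17,0],[0,-0.17,0],[0,-0.17,0],[0,-0.17,0],[0,-0.17,0]],"yaw":[0,0,0,0,0,0,0,0,0,0]}' 0
python3 -m jog '{"linear":[[0,0,-0.5],[0,0,-1.5],[0,0,-3],[0,0,-5],[0,0,-7.5],[0,0,-10],[0,0,-12.5],[0,0,-14.5],[0,0,-15.5],[0,0,-16]],"yaw":[0,0,0,0,0,0,0,0,0,0]}'
python3 -m jog '{"linear":[[-0.8,-0.5,0],[-2.2,-1.3,0],[-4,-2.4,0],[-5.8,-3.5,0],[-7.5,-4.5,0],[-8.8,-5.2,0],[-9.4,-5.6,0],[-9.5,-5.66,0],[-9.5,-5.66,0],[-9.5,-5.66,0]],"yaw":[0,0,0,0,0,0,0,0,0,0]}'
python3 w.py w7
```

```text
time: 19.85
position: [623.6, -31.3, 91.8]
tool_rot: [-180.0, 0.0, -1.0]
force: [0.7, 0.5, 0.2]
opening: 0.505
finger_force: 0.0
time: 20.85
position: [623.8, -31.3, 253.3]
tool_rot: [180.0, -0.1, -1.0]
force: [-0.0, 0.8, 0.5]
opening: 0.501
finger_force: 0.0
time: 21.85
position: [530.1, 26.6, 251.6]
tool_rot: [-180.0, 0.0, -1.1]
force: [0.5, -0.1, -0.8]
opening: 0.5
finger_force: 0.0
[530.1  26.6 251.6] [-1.7999e+02  1.0000e-02 -1.0800e+00] 21.85 [ 0.5 -0.1 -0.8]
```

View pics/w7.png

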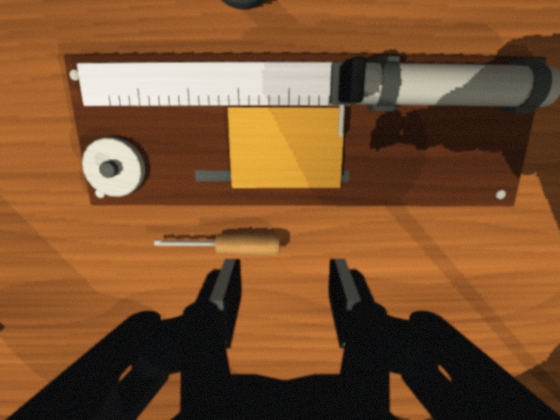

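The picture shows the slide home (paddle at about 350,80), the plate level (228–343, 107–188) and the ejector bar down, with the disc and awl unmoved.

```bash
python3 -c "
from rig import job
print(job.close_job())"
```

```text
the job is handed in; nothing more can be done
None
```

I pressed the plate level, pulled the slide out about 115 mm and held it at the plate's far end for over a second. I then eased it back home and handed the job in at about 22 s. The wrist camera put the pointer on the edge to within about 0.1 mm, while the coarser scene camera read about 1.7 mm past it, and the result of the judging was not shown.

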